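Lift the overheated flask off its heating block

ROBOT

A 6-joint arm with a two-finger parallel gripper is mounted at the origin on the work surface. World frame = base frame: x ahead of the robot, y to its left, z up, the work surface at z = 0. Lengths are in m, angles in rad, forces in N, time in s.
With the tool pointing down it reaches from about 0.3 to 0.85 m from the base axis. Payload 5.4 kg.
Tool frame: the origin (TCP) lies midway between the tips of the shut fingers; the grasp point (between the pads) lies 19 mm behind it (manip.pinch_z is the distance from the TCP to the grasp point, in m); z points along the fingers, y is the line along which they close (so a half turn about z gives the same grasp; the last joint's range is limited). The gripper opens to 85 mm and grips with 20 to 120 N. Pads are 22 mm wide; open, the fingers measure 114 mm over their backs; the gripper's body (76 mm by 85 mm) begins 54 mm behind the grasp point. The pads swing forward as they close: fully open they stand 13 mm farther back than shut.
Start: joints at [-1.452, 0.158, 1.597, -0, 1.386, -0.21], TCP at [0.186, -0.544, 0.231] pointing down, gripper open.
Joint ranges: [-2.91, 2.91], [-0.94, 2.29], [0.18, 2.7], [-1.29, 4.43], [0.17, 2.64], [-3, 3]. Speed limits (rad/s): [2.57, 2.57, 3.14, 3.14, 3.14, 3.14].

INTERFACE

Orientations are given as a unit quaternion [w, x, y, z].
In Python, from workcell import readout, cams, job, manip gives the robot as it stands.
- The arm moves only by the tool apply_moves, never from a script. Its argument "steps" is a list of rows, each an object of numbers: "wx", "wy", "wz": the turn, a rotation vector about the tool's x, y, z in degrees; "dx", "dy", "dz": the shift along the tool's x, y, z in mm; "hand": the opening, from -1 (shut) to 1 (fully open). In form: [{"wx": .., "wy": .., "wz": .., "dx": .., "dy": .., "dz": .., "hand": ..}, ...]. A call has exactly 8 rows; each row is the pose to reach, as a shift and turn from the pose commanded when the call began, along the tool's axes at that moment; what a row does not reach only later rows make up. A row lasts 1/12 s, in which the tool goes at most 41.7 mm and 7.16 degrees, less where a joint would pass 70% of its speed; a pose out of reach is approached as far as the arm can. A call with a gripper value outside its range is refused whole. The fingers move at their own pace and stop on an object; the grip force is fixed at half the most. Time passes only in rows, so rows that repeat a pose let the fingers close, or fill a call up. It gives the time, the measured TCP pose, the force, the opening and the grip force at its end, in the units of the state.
- readout.get_state(): the state, without advancing time (a new reading comes with each control period).
- cams.camera(name): name is "scene" or "side" or "wrist"; returns the picture (400x640x3 uint8, blue, green, red); there is no depth.
- cams.camera_info(name): a dict with "mtx" (3x3 intrinsics, pixels), "distortion" ([k1, k2, p1, p2, k3] as OpenCV has them; the pictures are not rectified), "eye" and "rotation" of the camera in the world. Camera axes: x right, y up, looking along -z (the intrinsics and any distortion apply to the point x, -y, -z); pixel columns grow to the right and rows downward; lengths in m; the calibration is good to about 2 mm. A picture is of the moment at which its call begins: read the wrist's pose just before it. camera_info takes no time and is no camera call; for the wrist camera it gives the pose at the moment of the call.
- job.close_job(): hands the job in; it is judged then, once.
The state is a dict: "time": time; "joint_positions": joint angles; "joint_velocities": joint speeds; "tau": joint torques, N m; "ee_pos": TCP position; "tcp_rot": TCP orientation; "force": force on the tool from outside, world axes, zero at the start; "moment": the same for the moment, N m; "finger_gap": opening from 0.0 (shut) to 1.0 (fully open); "grip_force": force on a finger pad.
Only numpy, scipy, OpenCV 4.12 (cv2) and the standard library are available. Lean on these libraries where they do the work, as an engineer would, in place of code of your own. Each camera call takes 0.05 s, during which the arm holds its last target. There are 200 camera calls.

TASK

The hotplate whose lamp is red has overheated: take its flask by the neck, lift it out of the heating block, keeping it upright, and hold it still over that same block with the bottom of the flask about 8 cm above the block, so that I can change the block. Hold it steady for three seconds and finish while still holding it there. Leave the other flask and everything else on the bench where it is.

Things in the scene. Friction and masses are not known exactly. Their poses are not given: they have to be found in the camera images.
- flask_a_mid (a point): Loose round-bottom glass flask of the left hotplate (0.26 kg nominal, unknown to +-30%), upright, 146 tall; this point is on its axis half-way up (73 above its lowest point). Round amber bulb 85 in diameter; clear straight neck 28 in diameter from 90 to 139 above the lowest point (the part to grip, best at 113), then a lip 33 in diameter up to 146. Its z axis runs up along the neck. (Sizes in mm.)
- flask_a: The same left flask; this origin is its lowest point. (Sizes in mm.)
- plate_a: Fixed hotplate stirrer standing on the left (the +y side), 260 long (x) by 160 wide, yawed a little. White top 85 high at its +x part; grey console with two black knobs (up to 72 high) and one lamp at its -x part, towards the robot. Origin: under its middle, on the table. (Sizes in mm.)
- plate_a_block (a point): Centre of the top rim of the round aluminium heating block (outer diameter 116, well 74 across, 40 high, rim 125 above the table) fixed on the left hotplate. The flask sits in its well, its lowest point about 21 below the rim. (Sizes in mm.)
- flask_b_mid (a point): Loose round-bottom glass flask of the right hotplate (0.26 kg nominal, unknown to +-30%), upright, 146 tall; this point is on its axis half-way up (73 above its lowest point). Round amber bulb 85 in diameter; clear straight neck 28 in diameter from 90 to 139 above the lowest point (the part to grip, best at 113), then a lip 33 in diameter up to 146. Its z axis runs up along the neck. (Sizes in mm.)
- flask_b: The same right flask; this origin is its lowest point. (Sizes in mm.)
- plate_b: Fixed hotplate stirrer standing on the right (the -y side), 260 long (x) by 160 wide, yawed a little. White top 85 high at its +x part; grey console with two black knobs (up to 72 high) and one lamp at its -x part, towards the robot. Origin: under its middle, on the table. (Sizes in mm.)
- plate_b_block (a point): Centre of the top rim of the round aluminium heating block (outer diameter 116, well 74 across, 40 high, rim 125 above the table) fixed on the right hotplate. The flask sits in its well, its lowest point about 21 below the rim. (Sizes in mm.)
- lamp_red: Red dome lamp, 30 in diameter and 35 high on a black foot, in the middle of the console of one of the two hotplates, 130 from that hotplate's block centre: that hotplate has overheated. Origin: underside of its foot, 56 above the table. (Sizes in mm.)
- lamp_green: The same lamp in green, on the other hotplate, which is in order. (Sizes in mm.)
- beaker: Bystander: empty clear glass beaker, 70 in diameter, 95 high, at the far side. Origin: underside. (Sizes in mm.)
- amber_bottle: Bystander: amber bottle with black cap, 72 in diameter, 170 high, at the far side. Origin: underside. (Sizes in mm.)
- jar: Bystander: white jar with blue cap, 60 in diameter, 70 high, at the far side. Origin: underside. (Sizes in mm.)
- reagent: Bystander: white bottle with red cap, 60 in diameter, 130 high, on the right. Origin: underside. (Sizes in mm.)
- spatula: Bystander: steel spatula, 200 long, lying on the left. Origin: underside. (Sizes in mm.)
- dish: Bystander: shallow white dish, 90 in diameter, 20 high, on the right near the robot. Origin: underside. (Sizes in mm.)
There are look-alikes about, which are no part of the job. Leave any green look-alike of the flask_a alone.

How it is judged:
On the way:
1. the flask of the red-lamp hotplate is held upright and still, clear above its block, for two seconds (((horizontal distance between lamp_red and plate_a_block below 0.18 m and z of flask_a_mid in the frame of plate_a_block between 0.123 and 0.193 m and horizontal distance between flask_a_mid and plate_a_block below 0.05 m and angle between flask_a_mid's own z axis and vertical below 0.12 rad and linear speed of flask_a below 0.03 m/s and angular speed of flask_a below 0.3 rad/s and contact force between flask_a and the fingers above 1.5 N and contact force between flask_a and plate_a below 0.1 N and contact force between flask_a and plate_b below 0.1 N and contact force between flask_a and flask_b below 0.1 N) or (horizontal distance between lamp_red and plate_b_block below 0.18 m and z of flask_b_mid in the frame of plate_b_block between 0.123 and 0.193 m and horizontal distance between flask_b_mid and plate_b_block below 0.05 m and angle between flask_b_mid's own z axis and vertical below 0.12 rad and linear speed of flask_b below 0.03 m/s and angular speed of flask_b below 0.3 rad/s and contact force between flask_b and the fingers above 1.5 N and contact force between flask_b and plate_a below 0.1 N and contact force between flask_b and plate_b below 0.1 N and contact force between flask_b and flask_a below 0.1 N))), for 2 s.
At the end, for the whole second after the job is handed in: Red-lamp flask held by the fingers alone, bottom 50-120 mm above its own block's rim, axis within 50 mm of the block centre, tilt under 0.12 rad, slower than 0.03 m/s and 0.3 rad/s, touching no hotplate or flask. Other flask within 20 mm, bystanders within 30 mm of their start (((horizontal distance between lamp_red and plate_a_block below 0.18 m and z of flask_a_mid in the frame of plate_a_block between 0.123 and 0.193 m and horizontal distance between flask_a_mid and plate_a_block below 0.05 m and angle between flask_a_mid's own z axis and vertical below 0.12 rad and linear speed of flask_a below 0.03 m/s and angular speed of flask_a below 0.3 rad/s and contact force between flask_a and the fingers above 1.5 N and contact force between flask_a and plate_a below 0.1 N and contact force between flask_a and plate_b below 0.1 N and contact force between flask_a and flask_b below 0.1 N) or (horizontal distance between lamp_red and plate_b_block below 0.18 m and z of flask_b_mid in the frame of plate_b_block between 0.123 and 0.193 m and horizontal distance between flask_b_mid and plate_b_block below 0.05 m and angle between flask_b_mid's own z axis and vertical below 0.12 rad and linear speed of flask_b below 0.03 m/s and angular speed of flask_b below 0.3 rad/s and contact force between flask_b and the fingers above 1.5 N and contact force between flask_b and plate_a below 0.1 N and contact force between flask_b and plate_b below 0.1 N and contact force between flask_b and flask_a below 0.1 N)) and not ((horizontal distance between lamp_green and plate_a_block below 0.18 m and distance of flask_a_mid from where it was at the start of the episode above 0.02 m) or (horizontal distance between lamp_green and plate_b_block below 0.18 m and distance of flask_b_mid from where it was at the start of the episode above 0.02 m)) and distance of each of beaker, amber_bottle, jar, reagent, spatula, dish from where it was at the start of the episode below 0.03 m); the arm keeps its last pose, push and grip.
It fails at once if the other flask is moved by more than 20 mm ((horizontal distance between lamp_green and plate_a_block below 0.18 m and distance of flask_a_mid from where it was at the start of the episode above 0.02 m) or (horizontal distance between lamp_green and plate_b_block below 0.18 m and distance of flask_b_mid from where it was at the start of the episode above 0.02 m)).
It fails at once if a flask is tipped by more than 0.4 rad (angle between any of flask_a_mid, flask_b_mid's own z axis and vertical above 0.4 rad).
It fails at once if a bystander is moved by more than 30 mm (distance of any of beaker, amber_bottle, jar, reagent, spatula, dish from where it was at the start of the episode above 0.03 m).
It also fails if it takes over 38 s, if anything falls off the work surface, if the arm or the gripper's body presses on something with over 40 N, if the wrist force passes 120 N, or if a joint passes its speed limit or range.

## Working session

There is one attempt and no reset: what is moved stays moved. The work goes in short steps, Python scripts to look and compute and a tool call to move; the robot and the scene stay as the last step left them, time stands still between calls to the robot, and variables do not carry over. Pictures are saved under pics/ and viewed, at most 10 in all, crops included, and the job is handed in when it is done.

Besides the shell and the picture viewer there is one more tool, called after "Request:" in YAML: its name, and indented under it one key for each argument. apply_moves: Moves the arm, as the interface text tells. Its arguments: {"type":"object","properties":{"steps":{"type":"array","items":{"type":"object","properties":{"wx":{"type":"number"},"wy":{"type":"number"},"wz":{"type":"number"},"dx":{"type":"number"},"dy":{"type":"number"},"dz":{"type":"number"},"hand":{"type":"number"}}}}},"required":["steps"]}

```bash
mkdir -p pics; python3 - <<'E'
from workcell import readout,cams,job,manip
import cv2,numpy as np
s=readout.get_state();print(s['time'],s['ee_pos'],s['tcp_rot'],s['finger_gap'])
for n in ['scene','side']:
    cv2.imwrite(f'pics/{n}0.png',cams.camera(n));i=cams.camera_info(n);print(n,i)
E
```

```text
0.0 [ 0.18557528 -0.54357891  0.23029702] [-9.66832692e-04  9.86516766e-01  1.63657368e-01  4.63189488e-05] 1.0026612718162362
scene {'mtx': array([[472.16551848,   0.        , 316.08644127],
       [  0.        , 472.16551848, 196.35273819],
       [  0.        ,   0.        ,   1.        ]]), 'distortion': array([0.02666786, 0.        , 0.        , 0.        , 0.        ]), 'eye': array([ 1.2214579 , -0.45658445,  1.11817454]), 'rotation': array([0.83155893, 0.28465115, 0.15024852, 0.45266858])}
side {'mtx': array([[508.15804704,   0.        , 323.00735772],
       [  0.        , 508.15804704, 193.41692415],
       [  0.        ,   0.        ,   1.        ]]), 'distortion': array([-0.0176846,  0.       ,  0.       ,  0.       ,  0.       ]), 'eye': array([ 0.14456373, -0.87095715,  1.26531428]), 'rotation': array([ 0.91633285,  0.33052667, -0.07720194, -0.21242904])}
```

View pics/scene0.png

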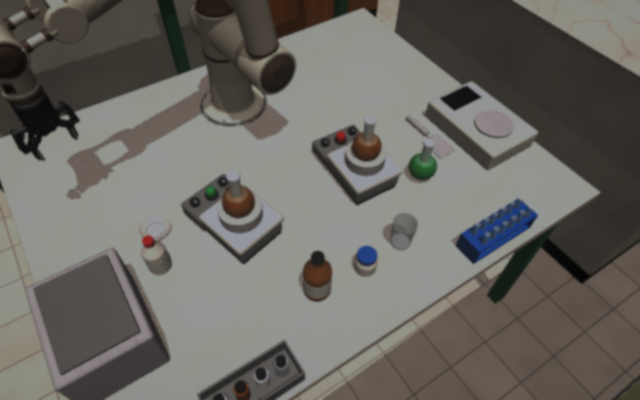

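View pics/side0.png

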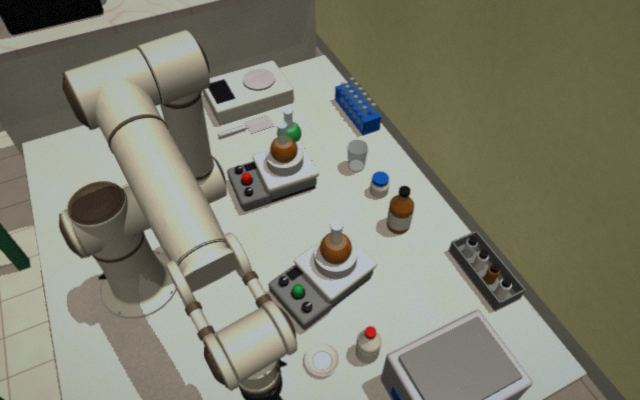

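The red lamp is at scene (341,137) and side (247,178), on the left plate, so the target is flask_a: amber bulb at scene (367,146) and side (284,150). Things that could be mistaken for it:
- Flask_b, with the green lamp: scene (238,200), side (336,248).
- The green flask: scene (423,165), side (290,131).
- The amber bottle: scene (317,275).

I'll check the choice in a close crop and measure it.

```bash
cat > h.py <<'E'
import cv2,numpy as np
from scipy.spatial.transform import Rotation as R
def ray(i,uv):
    p=cv2.undistortPoints(np.array([[uv]],float),i['mtx'],i['distortion'])[0,0]
    q=i['rotation'];d=R.from_quat([q[1],q[2],q[3],q[0]]).apply([p[0],-p[1],-1.])
    return np.array(i['eye']),d/np.linalg.norm(d)
def plane(i,uv,z):
    o,d=ray(i,uv);return o+d*(z-o[2])/d[2]
def tri(a,b):
    (o,d),(p,e)=a,b
    t=np.linalg.lstsq(np.c_[d,-e],p-o,rcond=None)[0]
    x,y=o+d*t[0],p+e*t[1];return (x+y)/2,np.linalg.norm(x-y)
E
python3 - <<'E'
from h import *
from workcell import cams
out=[];C={}
for n,(u,v),(lu,lv) in [('scene',(367,146),(341,137)),('side',(284,150),(247,178))]:
    im=cv2.imread(f'pics/{n}0.png');hsv=cv2.cvtColor(im,cv2.COLOR_BGR2HSV);i=cams.camera_info(n)
    m=cv2.inRange(hsv,(4,110,40),(18,255,255))
    _,l,st,c=cv2.connectedComponentsWithStats(m);k=l[v,u]
    cn=max(cv2.findContours((l==k).astype('uint8'),0,2)[0],key=cv2.contourArea)
    cc=cv2.minEnclosingCircle(cn)
    m2=cv2.inRange(hsv,(0,150,80),(3,255,255))|cv2.inRange(hsv,(174,150,80),(180,255,255))
    _,l2,_,c2=cv2.connectedComponentsWithStats(m2);lk=l2[lv,lu]
    print(n,st[k],cc,'bulb@.1465',plane(i,cc[0],.1465),'lamp',c2[lk],plane(i,c2[lk],.078))
    C[n]=ray(i,cc[0])
    out.append(cv2.resize(im[v-55:v+45,u-50:u+50],(400,400),interpolation=2))
print(tri(C['scene'],C['side']))
cv2.imwrite('pics/crop.png',np.hstack(out))
E
```

```text
scene [353 134  27  25 441] ((366.3333435058594, 145.3333282470703), 13.499063491821289) bulb@.1465 [0.52339109 0.17604654 0.1465    ] lamp [340.61111111 135.61111111] [0.39825235 0.17849844 0.078     ]
side [271 139  26  23 422] ((283.256103515625, 148.76829528808594), 12.866092681884766) bulb@.1465 [0.5230549  0.17667602 0.1465    ] lamp [245.94805195 177.38961039] [0.39225641 0.17691429 0.078     ]
(array([0.52310376, 0.17645914, 0.1463461 ]), np.float64(0.0005387960286985425))
```

View pics/crop.png

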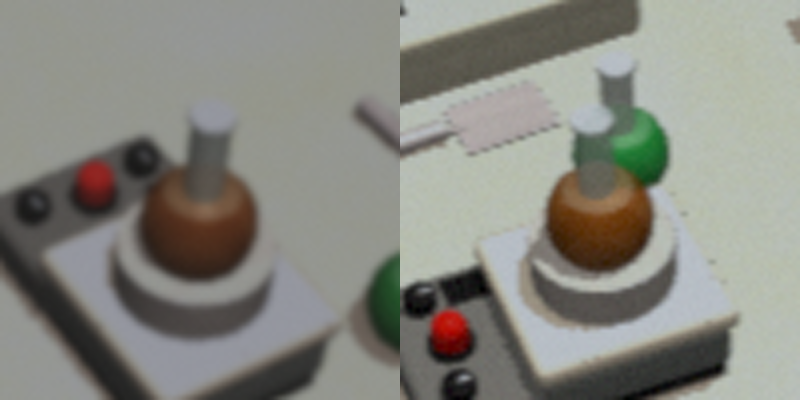

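The crops confirm the amber flask beside the red lamp, with its bulb at scene crop (200,222) and side crop (600,215). The green flask behind it is a separate object. The flask axis is at about (0.523, 0.176). I'll rise first, then travel over.

Request:
apply_moves:
  steps:
    - {"dz":-38}
    - {"dz":-76}
    - {"dz":-114}
    - {"dz":-140,"dx":15,"dy":-15}
    - {"dz":-150,"dx":40,"dy":-41}
    - {"dz":-150,"dx":65,"dy":-67}
    - {"dz":-150,"dx":90,"dy":-93}
    - {"dz":-150,"dx":115,"dy":-119}

```text
invalid input at $.steps[0]: expected keys wx, wy, wz, dx, dy, dz, hand
```

Request:
apply_moves:
  steps:
    - {"dx":25,"dy":-26}
    - {"dx":50,"dy":-52}
    - {"dx":75,"dy":-78}
    - {"dx":100,"dy":-104}
    - {"dx":125,"dy":-130}
    - {"dx":150,"dy":-156}
    - {"dx":175,"dy":-182}
    - {"dx":200,"dy":-208}

```text
invalid input at $.steps[0]: expected keys wx, wy, wz, dx, dy, dz, hand
```

Request:
apply_moves:
  steps:
    - {"dx":25,"dy":-26}
    - {"dx":50,"dy":-52}
    - {"dx":75,"dy":-78}
    - {"dx":100,"dy":-104}
    - {"dx":125,"dy":-130}
    - {"dx":145,"dy":-150}
    - {"dx":145,"dy":-150}
    - {"dx":145,"dy":-150}

```text
invalid input at $.steps[0]: expected keys wx, wy, wz, dx, dy, dz, hand
```

Request:
apply_moves:
  steps:
    - {"wx":0,"wy":0,"wz":0,"dx":0,"dy":0,"dz":-38,"hand":1}
    - {"wx":0,"wy":0,"wz":0,"dx":0,"dy":0,"dz":-76,"hand":1}
    - {"wx":0,"wy":0,"wz":0,"dx":0,"dy":0,"dz":-114,"hand":1}
    - {"wx":0,"wy":0,"wz":0,"dx":15,"dy":-15,"dz":-140,"hand":1}
    - {"wx":0,"wy":0,"wz":0,"dx":40,"dy":-41,"dz":-150,"hand":1}
    - {"wx":0,"wy":0,"wz":0,"dx":65,"dy":-67,"dz":-150,"hand":1}
    - {"wx":0,"wy":0,"wz":0,"dx":90,"dy":-93,"dz":-150,"hand":1}
    - {"wx":0,"wy":0,"wz":0,"dx":115,"dy":-119,"dz":-150,"hand":1}

```text
time: 0.77
ee_pos: [0.2564, -0.3929, 0.3811]
tcp_rot: [-0.0, 0.987, 0.163, 0.0]
force: [0.9, 0.0, 0.3]
finger_gap: 0.999
grip_force: 0.0
```

Request:
apply_moves:
  steps:
    - {"wx":0,"wy":0,"wz":0,"dx":25,"dy":-26,"dz":0,"hand":1}
    - {"wx":0,"wy":0,"wz":0,"dx":50,"dy":-52,"dz":0,"hand":1}
    - {"wx":0,"wy":0,"wz":0,"dx":75,"dy":-78,"dz":0,"hand":1}
    - {"wx":0,"wy":0,"wz":0,"dx":100,"dy":-104,"dz":0,"hand":1}
    - {"wx":0,"wy":0,"wz":0,"dx":125,"dy":-130,"dz":0,"hand":1}
    - {"wx":0,"wy":0,"wz":0,"dx":150,"dy":-156,"dz":0,"hand":1}
    - {"wx":0,"wy":0,"wz":0,"dx":175,"dy":-182,"dz":0,"hand":1}
    - {"wx":0,"wy":0,"wz":0,"dx":200,"dy":-208,"dz":0,"hand":1}

```text
time: 1.43
ee_pos: [0.3784, -0.1312, 0.381]
tcp_rot: [-0.0, 0.987, 0.163, -0.0]
force: [0.6, -1.2, -0.1]
finger_gap: 1.003
grip_force: 0.0
```

Request:
apply_moves:
  steps:
    - {"wx":0,"wy":0,"wz":0,"dx":25,"dy":-26,"dz":0,"hand":1}
    - {"wx":0,"wy":0,"wz":0,"dx":50,"dy":-52,"dz":0,"hand":1}
    - {"wx":0,"wy":0,"wz":0,"dx":75,"dy":-78,"dz":0,"hand":1}
    - {"wx":0,"wy":0,"wz":0,"dx":100,"dy":-104,"dz":0,"hand":1}
    - {"wx":0,"wy":0,"wz":0,"dx":125,"dy":-130,"dz":0,"hand":1}
    - {"wx":0,"wy":0,"wz":0,"dx":150,"dy":-156,"dz":0,"hand":1}
    - {"wx":0,"wy":0,"wz":0,"dx":175,"dy":-182,"dz":0,"hand":1}
    - {"wx":0,"wy":0,"wz":0,"dx":175,"dy":-182,"dz":0,"hand":1}

```text
time: 2.1
ee_pos: [0.4858, 0.1007, 0.38]
tcp_rot: [-0.001, 0.986, 0.167, -0.001]
force: [0.0, 0.4, -0.3]
finger_gap: 1.003
grip_force: 0.0
```

Request:
apply_moves:
  steps:
    - {"wx":0,"wy":0,"wz":0,"dx":25,"dy":-26,"dz":0,"hand":1}
    - {"wx":0,"wy":0,"wz":0,"dx":50,"dy":-52,"dz":0,"hand":1}
    - {"wx":0,"wy":0,"wz":0,"dx":62,"dy":-64,"dz":0,"hand":1}
    - {"wx":0,"wy":0,"wz":0,"dx":62,"dy":-64,"dz":0,"hand":1}
    - {"wx":0,"wy":0,"wz":0,"dx":62,"dy":-64,"dz":20,"hand":1}
    - {"wx":0,"wy":0,"wz":0,"dx":62,"dy":-64,"dz":40,"hand":1}
    - {"wx":0,"wy":0,"wz":0,"dx":62,"dy":-64,"dz":60,"hand":1}
    - {"wx":0,"wy":0,"wz":0,"dx":62,"dy":-64,"dz":60,"hand":1}

```text
time: 2.77
ee_pos: [0.5207, 0.175, 0.3164]
tcp_rot: [0.0, 0.987, 0.163, -0.004]
force: [0.0, 0.5, -1.4]
finger_gap: 1.0
grip_force: 0.0
```

```bash
python3 - <<'E'
from h import *
from workcell import readout,cams
s=readout.get_state();q=s['tcp_rot'];r=R.from_quat([*q[1:],q[0]])
print(s['ee_pos'],'remaining tool-frame to grasp',r.inv().apply(np.array([.5231,.1765,.198])-s['ee_pos'])*1000)
i=cams.camera_info('wrist');im=cams.camera('wrist');cv2.imwrite('pics/w1.png',im)
for p in [(.5231,.1765,.25),(.5231,.1765,.19),(.5231,.1765,.1465)]:
    w=i['rotation'];c=R.from_quat([*w[1:],w[0]]).inv().apply(np.array(p)-i['eye'])
    print(p,cv2.projectPoints(np.array([[c[0],-c[1],-c[2]]]),np.zeros(3),np.zeros(3),i['mtx'],i['distortion'])[0].ravel())
E
```

```text
[0.52068444 0.17504191 0.31639261] remaining tool-frame to grasp [  3.78871042  -0.43302389 118.36481135]
(0.5231, 0.1765, 0.25) [316.86554285 204.02858371]
(0.5231, 0.1765, 0.19) [317.32759847 182.45971446]
(0.5231, 0.1765, 0.1465) [317.55896819 171.66675824]
```

View pics/w1.png

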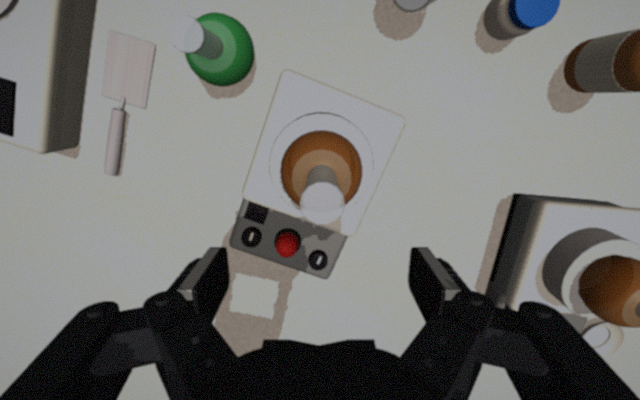

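The wrist picture shows the amber flask's lip at (323,201) and its bulb at (321,172), with the red lamp just below at (288,243). That agrees with the estimate to within about 3 mm, and the finger midpoint is near column 319. I'll descend with a small correction.

Request:
apply_moves:
  steps:
    - {"wx":0,"wy":0,"wz":0,"dx":1,"dy":2,"dz":0,"hand":1}
    - {"wx":0,"wy":0,"wz":0,"dx":1,"dy":2,"dz":10,"hand":1}
    - {"wx":0,"wy":0,"wz":0,"dx":1,"dy":2,"dz":20,"hand":1}
    - {"wx":0,"wy":0,"wz":0,"dx":1,"dy":2,"dz":30,"hand":1}
    - {"wx":0,"wy":0,"wz":0,"dx":1,"dy":2,"dz":40,"hand":1}
    - {"wx":0,"wy":0,"wz":0,"dx":1,"dy":2,"dz":50,"hand":1}
    - {"wx":0,"wy":0,"wz":0,"dx":1,"dy":2,"dz":50,"hand":1}
    - {"wx":0,"wy":0,"wz":0,"dx":1,"dy":2,"dz":50,"hand":1}

```text
time: 3.48
ee_pos: [0.5241, 0.1748, 0.2702]
tcp_rot: [-0.0, 0.987, 0.164, -0.001]
force: [0.2, 0.2, 0.9]
finger_gap: 1.006
grip_force: 0.0
```

```bash
python3 - <<'E'
from h import *
from workcell import readout,cams
s=readout.get_state();q=s['tcp_rot'];r=R.from_quat([*q[1:],q[0]])
print(s['ee_pos'],q,'rem',r.inv().apply(np.array([.5231,.1765,.198])-s['ee_pos'])*1000)
i=cams.camera_info('wrist');im=cams.camera('wrist');cv2.imwrite('pics/w2.png',im)
for z in (.25,.217):
    p=np.array([*s['ee_pos'][:2],z]);w=i['rotation'];c=R.from_quat([*w[1:],w[0]]).inv().apply(p-i['eye'])
    print('tcp axis px at z',z,cv2.projectPoints(np.array([[c[0],-c[1],-c[2]]]),np.zeros(3),np.zeros(3),i['mtx'],i['distortion'])[0].ravel())
E
```

```text
[0.52410339 0.17476935 0.27024176] [-6.10134209e-05  9.86510425e-01  1.63695274e-01 -1.01716549e-03] rem [-0.2471212  -1.92921257 72.24327538]
tcp axis px at z 0.25 [317.29999297 234.77341841]
tcp axis px at z 0.217 [317.52435006 214.66711065]
```

View pics/w2.png

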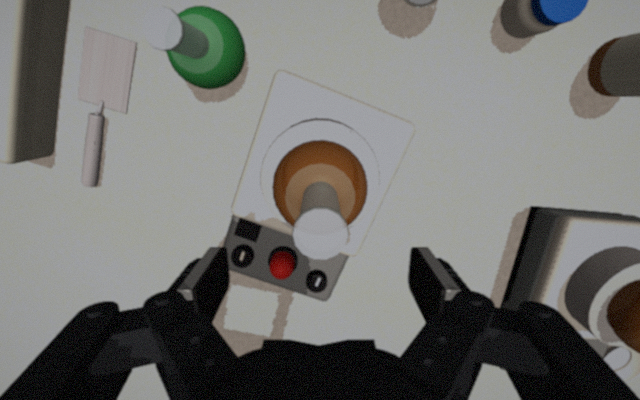

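The lip is at (322,232), against a tool axis at (317,235), so the tool is within 2–3 mm. I'll go down to the neck and then close.

Request:
apply_moves:
  steps:
    - {"wx":0,"wy":0,"wz":0,"dx":1,"dy":2,"dz":10,"hand":1}
    - {"wx":0,"wy":0,"wz":0,"dx":1,"dy":2,"dz":20,"hand":1}
    - {"wx":0,"wy":0,"wz":0,"dx":1,"dy":2,"dz":30,"hand":1}
    - {"wx":0,"wy":0,"wz":0,"dx":1,"dy":2,"dz":40,"hand":1}
    - {"wx":0,"wy":0,"wz":0,"dx":1,"dy":2,"dz":50,"hand":1}
    - {"wx":0,"wy":0,"wz":0,"dx":1,"dy":2,"dz":60,"hand":1}
    - {"wx":0,"wy":0,"wz":0,"dx":1,"dy":2,"dz":68,"hand":1}
    - {"wx":0,"wy":0,"wz":0,"dx":1,"dy":2,"dz":72,"hand":1}

```text
time: 4.2
ee_pos: [0.5254, 0.1732, 0.1974]
tcp_rot: [-0.0, 0.987, 0.164, -0.001]
force: [-0.0, -0.4, -0.6]
finger_gap: 0.999
grip_force: 0.0
```

Request:
apply_moves:
  steps:
    - {"wx":0,"wy":0,"wz":0,"dx":0,"dy":0,"dz":0,"hand":1}
    - {"wx":0,"wy":0,"wz":0,"dx":0,"dy":0,"dz":0,"hand":0.4}
    - {"wx":0,"wy":0,"wz":0,"dx":0,"dy":0,"dz":0,"hand":0.2}
    - {"wx":0,"wy":0,"wz":0,"dx":0,"dy":0,"dz":0,"hand":0}
    - {"wx":0,"wy":0,"wz":0,"dx":0,"dy":0,"dz":0,"hand":-0.2}
    - {"wx":0,"wy":0,"wz":0,"dx":0,"dy":0,"dz":0,"hand":-0.4}
    - {"wx":0,"wy":0,"wz":0,"dx":0,"dy":0,"dz":0,"hand":-1}
    - {"wx":0,"wy":0,"wz":0,"dx":0,"dy":0,"dz":0,"hand":-1}

```text
time: 4.87
ee_pos: [0.5264, 0.1738, 0.1998]
tcp_rot: [-0.001, 0.987, 0.164, 0.0]
force: [0.3, 2.2, 2.0]
finger_gap: 0.321
grip_force: 56.0
```

Request:
apply_moves:
  steps:
    - {"wx":0,"wy":0,"wz":0,"dx":0,"dy":0,"dz":0,"hand":-1}
    - {"wx":0,"wy":0,"wz":0,"dx":0,"dy":0,"dz":0,"hand":-1}
    - {"wx":0,"wy":0,"wz":0,"dx":0,"dy":0,"dz":0,"hand":-1}
    - {"wx":0,"wy":0,"wz":0,"dx":0,"dy":0,"dz":0,"hand":-1}
    - {"wx":0,"wy":0,"wz":0,"dx":0,"dy":0,"dz":0,"hand":-1}
    - {"wx":0,"wy":0,"wz":0,"dx":0,"dy":0,"dz":0,"hand":-1}
    - {"wx":0,"wy":0,"wz":0,"dx":0,"dy":0,"dz":0,"hand":-1}
    - {"wx":0,"wy":0,"wz":0,"dx":0,"dy":0,"dz":0,"hand":-1}

```text
time: 5.53
ee_pos: [0.5264, 0.1737, 0.1998]
tcp_rot: [-0.0, 0.987, 0.164, 0.0]
force: [-1.0, 4.3, 4.6]
finger_gap: 0.32
grip_force: 56.4
```

The neck is gripped at a 27 mm opening and 56 N. The lift is 101 mm straight up.

Request:
apply_moves:
  steps:
    - {"wx":0,"wy":0,"wz":0,"dx":0,"dy":0,"dz":-4,"hand":-1}
    - {"wx":0,"wy":0,"wz":0,"dx":0,"dy":0,"dz":-10,"hand":-1}
    - {"wx":0,"wy":0,"wz":0,"dx":0,"dy":0,"dz":-17,"hand":-1}
    - {"wx":0,"wy":0,"wz":0,"dx":0,"dy":0,"dz":-25,"hand":-1}
    - {"wx":0,"wy":0,"wz":0,"dx":0,"dy":0,"dz":-33,"hand":-1}
    - {"wx":0,"wy":0,"wz":0,"dx":0,"dy":0,"dz":-41,"hand":-1}
    - {"wx":0,"wy":0,"wz":0,"dx":0,"dy":0,"dz":-47,"hand":-1}
    - {"wx":0,"wy":0,"wz":0,"dx":0,"dy":0,"dz":-51,"hand":-1}

```text
time: 6.2
ee_pos: [0.5267, 0.1732, 0.2517]
tcp_rot: [0.0, 0.987, 0.164, 0.001]
force: [-0.5, -0.1, -2.1]
finger_gap: 0.315
grip_force: 56.0
```

Request:
apply_moves:
  steps:
    - {"wx":0,"wy":0,"wz":0,"dx":0,"dy":0,"dz":-8,"hand":-1}
    - {"wx":0,"wy":0,"wz":0,"dx":0,"dy":0,"dz":-16,"hand":-1}
    - {"wx":0,"wy":0,"wz":0,"dx":0,"dy":0,"dz":-24,"hand":-1}
    - {"wx":0,"wy":0,"wz":0,"dx":0,"dy":0,"dz":-32,"hand":-1}
    - {"wx":0,"wy":0,"wz":0,"dx":0,"dy":0,"dz":-40,"hand":-1}
    - {"wx":0,"wy":0,"wz":0,"dx":0,"dy":0,"dz":-46,"hand":-1}
    - {"wx":0,"wy":0,"wz":0,"dx":0,"dy":0,"dz":-50,"hand":-1}
    - {"wx":0,"wy":0,"wz":0,"dx":0,"dy":0,"dz":-50,"hand":-1}

```text
time: 6.87
ee_pos: [0.5267, 0.1733, 0.3016]
tcp_rot: [0.0, 0.987, 0.164, 0.001]
force: [-0.1, -0.1, -2.4]
finger_gap: 0.318
grip_force: 56.1
```

```bash
python3 - <<'E'
from h import *
from workcell import readout,cams
s=readout.get_state();print(s['ee_pos'],s['finger_gap'],s['grip_force'],s['force'])
C={}
out=[]
for n,(u,v) in [('scene',(372,112)),('side',(284,120))]:
    i=cams.camera_info(n);im=cams.camera(n);hsv=cv2.cvtColor(im,cv2.COLOR_BGR2HSV)
    m=cv2.inRange(hsv,(4,110,40),(18,255,255))
    _,l,st,c=cv2.connectedComponentsWithStats(m)
    print(n,[(a.tolist(),b.round().tolist()) for a,b in zip(st[1:],c[1:]) if a[4]>150])
    out.append(cv2.resize(im[v-50:v+80,u-65:u+65],(400,400),interpolation=2))
cv2.imwrite('pics/held.png',np.hstack(out))
E
```

```text
[0.5267175  0.1732606  0.30156203] 0.3178203593191976 56.05861634016037 [-0.109834   -0.10808316 -2.35832755]
scene [([252, 0, 82, 45, 1116], [300.0, 20.0]), ([356, 108, 29, 26, 520], [370.0, 122.0]), ([223, 188, 30, 28, 536], [238.0, 203.0]), ([304, 262, 27, 25, 508], [317.0, 274.0])]
side [([268, 113, 14, 25, 179], [274.0, 125.0]), ([390, 195, 24, 23, 429], [401.0, 207.0]), ([320, 234, 31, 30, 604], [335.0, 250.0]), ([484, 265, 17, 19, 155], [491.0, 275.0])]
```

View pics/held.png

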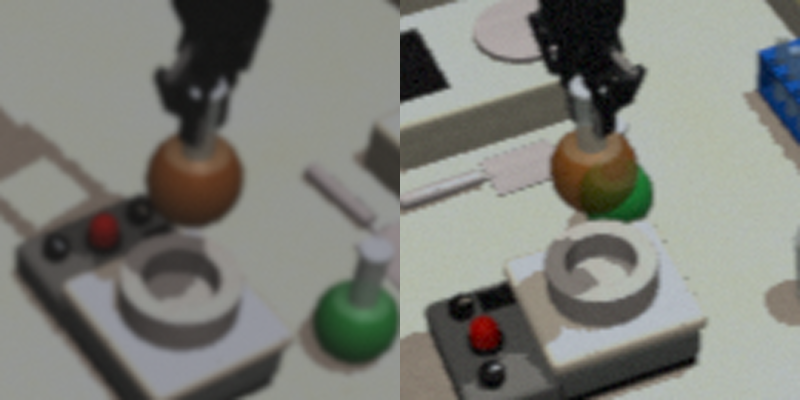

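The red-lamp flask hangs upright in the fingers, with its bulb at scene crop (195,180) and side crop (592,170), above its now empty block. The other flask has not visibly moved. Now I'll hold it for over three seconds.

Request:
apply_moves:
  steps:
    - {"wx":0,"wy":0,"wz":0,"dx":0,"dy":0,"dz":0,"hand":-1}
    - {"wx":0,"wy":0,"wz":0,"dx":0,"dy":0,"dz":0,"hand":-1}
    - {"wx":0,"wy":0,"wz":0,"dx":0,"dy":0,"dz":0,"hand":-1}
    - {"wx":0,"wy":0,"wz":0,"dx":0,"dy":0,"dz":0,"hand":-1}
    - {"wx":0,"wy":0,"wz":0,"dx":0,"dy":0,"dz":0,"hand":-1}
    - {"wx":0,"wy":0,"wz":0,"dx":0,"dy":0,"dz":0,"hand":-1}
    - {"wx":0,"wy":0,"wz":0,"dx":0,"dy":0,"dz":0,"hand":-1}
    - {"wx":0,"wy":0,"wz":0,"dx":0,"dy":0,"dz":0,"hand":-1}

```text
time: 7.63
ee_pos: [0.5262, 0.1732, 0.3003]
tcp_rot: [0.0, 0.987, 0.164, -0.0]
force: [-0.1, -0.1, -3.2]
finger_gap: 0.323
grip_force: 56.1
```

Request:
apply_moves:
  steps:
    - {"wx":0,"wy":0,"wz":0,"dx":0,"dy":0,"dz":0,"hand":-1}
    - {"wx":0,"wy":0,"wz":0,"dx":0,"dy":0,"dz":0,"hand":-1}
    - {"wx":0,"wy":0,"wz":0,"dx":0,"dy":0,"dz":0,"hand":-1}
    - {"wx":0,"wy":0,"wz":0,"dx":0,"dy":0,"dz":0,"hand":-1}
    - {"wx":0,"wy":0,"wz":0,"dx":0,"dy":0,"dz":0,"hand":-1}
    - {"wx":0,"wy":0,"wz":0,"dx":0,"dy":0,"dz":0,"hand":-1}
    - {"wx":0,"wy":0,"wz":0,"dx":0,"dy":0,"dz":0,"hand":-1}
    - {"wx":0,"wy":0,"wz":0,"dx":0,"dy":0,"dz":0,"hand":-1}

```text
time: 8.3
ee_pos: [0.5262, 0.1732, 0.3003]
tcp_rot: [-0.0, 0.987, 0.164, 0.0]
force: [-0.1, 0.3, -2.6]
finger_gap: 0.325
grip_force: 56.1
```

Request:
apply_moves:
  steps:
    - {"wx":0,"wy":0,"wz":0,"dx":0,"dy":0,"dz":0,"hand":-1}
    - {"wx":0,"wy":0,"wz":0,"dx":0,"dy":0,"dz":0,"hand":-1}
    - {"wx":0,"wy":0,"wz":0,"dx":0,"dy":0,"dz":0,"hand":-1}
    - {"wx":0,"wy":0,"wz":0,"dx":0,"dy":0,"dz":0,"hand":-1}
    - {"wx":0,"wy":0,"wz":0,"dx":0,"dy":0,"dz":0,"hand":-1}
    - {"wx":0,"wy":0,"wz":0,"dx":0,"dy":0,"dz":0,"hand":-1}
    - {"wx":0,"wy":0,"wz":0,"dx":0,"dy":0,"dz":0,"hand":-1}
    - {"wx":0,"wy":0,"wz":0,"dx":0,"dy":0,"dz":0,"hand":-1}

```text
time: 8.97
ee_pos: [0.5262, 0.1732, 0.3003]
tcp_rot: [-0.0, 0.987, 0.164, -0.0]
force: [0.7, 0.1, -1.6]
finger_gap: 0.324
grip_force: 56.1
```

Request:
apply_moves:
  steps:
    - {"wx":0,"wy":0,"wz":0,"dx":0,"dy":0,"dz":0,"hand":-1}
    - {"wx":0,"wy":0,"wz":0,"dx":0,"dy":0,"dz":0,"hand":-1}
    - {"wx":0,"wy":0,"wz":0,"dx":0,"dy":0,"dz":0,"hand":-1}
    - {"wx":0,"wy":0,"wz":0,"dx":0,"dy":0,"dz":0,"hand":-1}
    - {"wx":0,"wy":0,"wz":0,"dx":0,"dy":0,"dz":0,"hand":-1}
    - {"wx":0,"wy":0,"wz":0,"dx":0,"dy":0,"dz":0,"hand":-1}
    - {"wx":0,"wy":0,"wz":0,"dx":0,"dy":0,"dz":0,"hand":-1}
    - {"wx":0,"wy":0,"wz":0,"dx":0,"dy":0,"dz":0,"hand":-1}

```text
time: 9.63
ee_pos: [0.5263, 0.1732, 0.3003]
tcp_rot: [-0.0, 0.987, 0.164, 0.0]
force: [-0.5, -0.2, -2.5]
finger_gap: 0.317
grip_force: 56.1
```

Request:
apply_moves:
  steps:
    - {"wx":0,"wy":0,"wz":0,"dx":0,"dy":0,"dz":0,"hand":-1}
    - {"wx":0,"wy":0,"wz":0,"dx":0,"dy":0,"dz":0,"hand":-1}
    - {"wx":0,"wy":0,"wz":0,"dx":0,"dy":0,"dz":0,"hand":-1}
    - {"wx":0,"wy":0,"wz":0,"dx":0,"dy":0,"dz":0,"hand":-1}
    - {"wx":0,"wy":0,"wz":0,"dx":0,"dy":0,"dz":0,"hand":-1}
    - {"wx":0,"wy":0,"wz":0,"dx":0,"dy":0,"dz":0,"hand":-1}
    - {"wx":0,"wy":0,"wz":0,"dx":0,"dy":0,"dz":0,"hand":-1}
    - {"wx":0,"wy":0,"wz":0,"dx":0,"dy":0,"dz":0,"hand":-1}

```text
time: 10.3
ee_pos: [0.5262, 0.1732, 0.3003]
tcp_rot: [0.0, 0.987, 0.164, -0.0]
force: [0.2, 0.6, -3.5]
finger_gap: 0.325
grip_force: 56.1
```

```bash
python3 -c "
from workcell import job,readout
s=readout.get_state();print(s['time'],s['ee_pos'],s['grip_force'],s['force']);print(job.close_job())"
```

```text
10.3 [0.52624012 0.17320107 0.30031721] 56.06469243764877 [ 0.20911822  0.57993001 -3.47852368]
the job is handed in; nothing more can be done
None
```

The red-lamp flask (left hotplate) was lifted by its neck and held upright and still about 8 cm above its own block for over three seconds, and I handed the job in with the arm still holding it; the hand-in returned no verdict.

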